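# Turn a persimmon sample dish in front of the sweetness sensor

### The arm

A 6-joint arm with a two-finger parallel gripper is mounted at the origin on the work surface. World frame = base frame: x ahead of the robot, y to its left, z up, the work surface at z = 0. Lengths are in m, angles in rad, forces in N, time in s.
With the tool pointing down it reaches from about 0.375 to 0.9 m from the base axis. Payload 3.1 kg.
Tool frame: the origin (TCP) lies at the very end of the fingers, on their centre line; the grasp point (between the pads) lies 19 mm behind it (grip_depth is the distance from the TCP to the grasp point, in m); z points along the fingers, y is the line along which they close (so a half turn about z gives the same grasp; the last joint's range is limited). The gripper opens to 85 mm and grips with 20 to 120 N. Pads are 22 mm wide; open, the fingers measure 114 mm over their backs; the gripper's body (76 mm by 85 mm) begins 54 mm behind the grasp point. The pads swing forward as they close: fully open they stand 13 mm farther back than shut.
Start: joints at [1.123, 0.527, 1.433, -0, 1.181, -0.178], TCP at [0.167, 0.602, 0.231] pointing down, gripper open.
Joint ranges: [-3.08, 3.08], [-0.75, 2.2], [0.22, 2.44], [-1.43, 4.57], [0, 2.65], [-2.85, 2.85]. Speed limits (rad/s): [2.79, 2.79, 3.14, 3.14, 3.14, 3.14].

### API

Orientations are given as a unit quaternion [x, y, z, w].
In Python, from station import * gives the robot as it stands.
- The arm moves only by the tool apply_moves, never from a script. Its argument "plan" is a list of rows, each a list of 7 numbers: the shift along the tool's x, y, z in m, then the turn, a rotation vector about the tool's x, y, z in rad, then the gripper command: -1 is fully open, 1 is shut, values between are in proportion. In form: [[dx, dy, dz, wx, wy, wz, jaw], ...]. A call has 1 to 8 rows; each row shifts and turns the commanded pose from where the row before left it, along the tool's axes as they then stand; what a row does not reach is not made up. A row lasts 1/8 s, in which the tool goes at most 62.5 mm and 10.7 degrees, less where a joint would pass 70% of its speed; a pose out of reach is approached as far as the arm can. A call is refused whole if a number of a shift passes 0.0625 or a number of a turn 0.188, either way. A call with a gripper value outside its range is refused whole. The fingers move at their own pace and stop on an object; "force" is the grip in N (left out, the last holds). Time passes only in rows, so rows that do not move let the fingers close. It gives the time, the measured TCP pose, the force, the opening and the grip force at its end, in the units of the state.
- sense(): the state, without advancing time (a new reading comes with each control period).
- snapshot(name): name is "side" or "top"; returns the picture (420x560x3 uint8, red, green, blue); there is no depth.
- calibration(name): a dict with "camera_matrix" (3x3 intrinsics, pixels), "R" (3x3) and "t" (3): a world point X has camera coordinates R X + t. Camera axes: x right, y down, z forward; pixel columns grow to the right and rows downward; lengths in m; the calibration is good to about 2 mm. A picture is of the moment at which its call begins. calibration takes no time and is no camera call.
- sign_off(): hands the job in; it is judged then, once.
The state is a dict: "t": time; "q": joint angles; "qd": joint speeds; "tau": joint torques, N m; "tcp_pos": TCP position; "tool_rot": TCP orientation; "force": force on the tool from outside, world axes, zero at the start; "ft_torque": the same for the moment, N m; "finger_gap": opening from 0.0 (shut) to 1.0 (fully open); "gripper_force": force on a finger pad.
Only numpy, scipy, OpenCV 4.12 (cv2) and the standard library are available. Lean on these libraries where they do the work, as an engineer would, in place of code of your own. Each camera call takes 0.05 s, during which the arm holds its last target. There are 200 camera calls.

### The job

A persimmon lies loose in the steel dish on the scale. Swing the dish's fold-up carry handle up until it seats upright, lift the dish by the handle about 8 cm straight up off the scale, and only then turn it a quarter turn, either way round, so that the handle's legs no longer stand between the sensor and the fruit. Keep the dish level and the fruit in its middle all the while, do not touch the fruit with the gripper or disturb the things around, and finish still holding the dish level and still above the scale: do not put it down or let go.

Things in the scene. Friction and masses are not known exactly. Their poses are not given: they have to be found in the camera images.
- station: Fixed grey bench scale 170 x 170 x 36 mm with a round steel platform (166 mm across, top 45 mm above the table, a 5 mm high locating lip of 79 mm inner radius around the dish's foot) and a white sensor head (55 x 50 x 60 mm, 130 to 190 mm above the table) on a post 205 mm from its centre. Origin on the table under its centre; x points from there to the sensor (roughly away from the robot), z up.
- dish: Loose shallow round steel dish, 206 mm across, rim 34 mm high, 0.45 kg, free on the scale, foot 148 mm across. Origin: centre of its underside; z up. Flat floor of 13 mm radius, sides sloping up 15 degrees. Ears (58 mm high) at +x and -x carry the handle's hinge line, parallel to the dish's x axis, 48 mm above the origin. At the start its axes are parallel to the station's within 2 degrees.
- dish_floor (a point): Centre of the dish's inner floor, 11 mm above the dish's origin.
- fruit_center (a point): Centre of the loose, almost round persimmon in the dish: a 56 mm ball of about 0.09 kg that rolls freely, its centre about 28 mm above the dish's floor.
- handle (a joint): Carry handle's angle (rad). At 0 it leans out over the dish's -y side, 30 degrees above horizontal; grows as it swings up, to its stop at 1.047: upright, bar right above the dish's centre. Friction 0.045 N m, stays where left. From about 0.7 a spring catch resists (up to 0.2 N m); past 0.9 it draws the handle on to the stop and keeps it there (0.18 N m to get out). Starts at 0 to 0.3.
- handle_bar (a point): Middle of the handle's black round grip, a bar 14 mm thick and 90 mm long parallel to the dish's x axis, 140 mm from the hinge line, joining two thin steel legs (8 mm) 226 mm apart. With the handle upright and the dish on the scale it is 233 mm above the table.
- dried_a: Bystander: flat dried persimmon, 60 mm across, 39 mm high, on the table beside the scale on the side away from the handle. Origin under its centre.
- dried_b: Bystander: flat dried persimmon, 54 mm across, 35 mm high, likewise.
- bowl: Bystander: steel bowl, 140 mm across, 50 mm high, origin under its centre.
- brush: Bystander: hand brush lying on the table.
- jar: Bystander: jar 70 mm across, 100 mm high, origin under its centre.
- bin: Bystander: blue open bin 200 x 150 x 70 mm, origin under its centre.
- dried_c: Bystander: flat persimmon 56 mm across on the table.
- fruit: The same persimmon as a body; its origin is a point on its skin and turns with it as it rolls, so use fruit_center for its place.
There are look-alikes about, which are no part of the job. Leave any blue look-alike of the fruit alone.

How it is judged:
By the outcome, as a careful person would: the job done as asked, in the order asked, and still so for the second after the job is handed in, while the arm keeps its last pose, push and grip.
It also fails if it takes over 48 s, if anything falls off the work surface, if the arm or the gripper's body presses on something with over 40 N, if the wrist force passes 120 N, or if a joint passes its speed limit or range.

## Working session

There is one attempt and no reset: what is moved stays moved. The work goes in short steps, Python scripts to look and compute and a tool call to move; the robot and the scene stay as the last step left them, time stands still between calls to the robot, and variables do not carry over. Pictures are saved under pics/ and viewed, at most 10 in all, crops included, and the job is handed in when it is done.

Besides the shell and the picture viewer there is one more tool, called as a command line: name --pt "numbers of a row" for each row, then --argument value for the rest. apply_moves: Moves the arm, as the interface text tells. Its arguments: {"type":"object","properties":{"plan":{"type":"array"},"force":{"type":"number"}},"required":["plan"]}

```bash
mkdir -p pics; python3 - <<'E'
from station import *
import cv2,numpy as np
for n in("side","top"):
    cv2.imwrite(f"pics/{n}0.png",snapshot(n)[:,:,::-1]); c=calibration(n); print(n,np.round(c["camera_matrix"],1).tolist(),np.round(c["R"],3).tolist(),np.round(c["t"],3).tolist(), (-c["R"].T@c["t"]).round(3))
print(sense())
E
```

```text
side [[407.2, 0.0, 274.4], [0.0, 407.2, 208.5], [0.0, 0.0, 1.0]] [[0.767, -0.642, -0.005], [-0.402, -0.475, -0.783], [0.5, 0.602, -0.622]] [-0.411, 0.308, 1.071] [-0.097 -0.762  0.906]
top [[487.0, 0.0, 280.4], [0.0, 487.0, 210.4], [0.0, 0.0, 1.0]] [[0.028, -1.0, -0.006], [-0.996, -0.027, -0.088], [0.088, 0.009, -0.996]] [0.001, 0.563, 1.319] [0.444 0.005 1.364]
{'t': 0.1, 'q': array([ 1.12249904e+00,  5.28361621e-01,  1.43375909e+00,  1.10134503e-05,
        1.18136669e+00, -1.78476583e-01]), 'qd': array([-0.00179917, -0.00345633, -0.00527045, -0.0004927 , -0.00122824,
        0.00015567]), 'tau': array([ 3.77062233e-04, -4.43306744e+01, -1.78587145e+01, -2.56839767e-04,
        3.93426410e-03, -6.78016150e-06]), 'tcp_pos': array([0.166279  , 0.60182815, 0.23044337]), 'tool_rot': array([ 1.34503492e-01,  9.90912667e-01, -8.99660549e-04, -2.96902588e-04]), 'force': array([ 1.27357299,  0.92841192, -0.46527557]), 'ft_torque': array([-0.00575588,  0.00499274,  0.02040013]), 'gripper_force': 0.0, 'finger_gap': 0.9997951250811375}
```

View pics/side0.png

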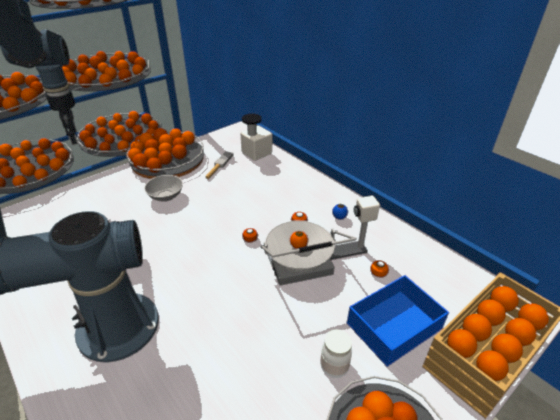

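View pics/top0.png

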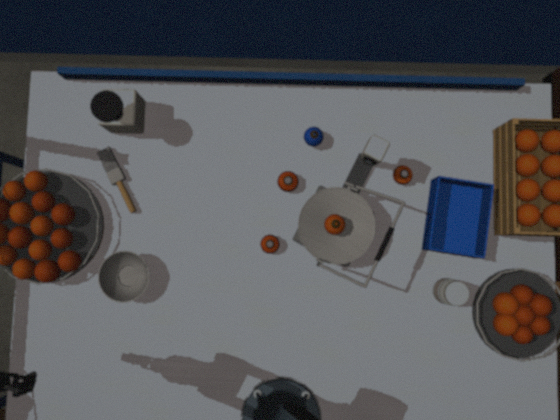

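Side view: dish at (300,245), fruit at (299,240), black bar at (316,246), sensor head (368,208). Top view: fruit (335,224), bar (384,243), sensor (375,150).

Things that could be mistaken for the fruit (top px): dried (288,181), dried (270,244), dried_c (402,175), the blue ball (313,136), and the fruit piles on the racks. My choice is the one inside the dish, at (335,224). Things that could be mistaken for the bar: the post (362,170) and the brush (117,180). My choice is the bar at (384,243).

```bash
cat > h.py <<'E'
from station import *
import cv2,numpy as np
from scipy.spatial.transform import Rotation as Ro
def ray(n,uv):
    c=calibration(n);d=c["R"].T@np.linalg.solve(c["camera_matrix"],[uv[0],uv[1],1]);return -c["R"].T@c["t"],d/np.linalg.norm(d)
def onz(n,uv,z):
    o,d=ray(n,uv);return o+d*(z-o[2])/d[2]
def tri(a,b):
    (o,d),(p,e)=ray("top",a),ray("side",b);s=np.linalg.lstsq(np.c_[d,-e],p-o,rcond=None)[0]
    x,y=o+d*s[0],p+e*s[1];return (x+y)/2,np.linalg.norm(x-y)
def proj(n,X):
    c=calibration(n);p=c["camera_matrix"]@(c["R"]@np.asarray(X)+c["t"]);return p[:2]/p[2]
def blobs(m,mn=15):
    k,l,s,c=cv2.connectedComponentsWithStats(m.astype(np.uint8));return [(c[i].round(1).tolist(),s[i].tolist()) for i in range(1,k) if s[i,4]>=mn]
E
python3 - <<'E'
from h import *
t=cv2.imread("pics/top0.png");s=cv2.imread("pics/side0.png")
a=cv2.resize(t[120:290,270:430],None,fx=3.5,fy=3.5,interpolation=cv2.INTER_CUBIC)
b=cv2.resize(s[185:295,235:400],None,fx=4,fy=4,interpolation=cv2.INTER_CUBIC)
cv2.imwrite("pics/c1.png",a);cv2.imwrite("pics/c2.png",b)
for n,im,(x0,y0,x1,y1) in(("top",t,(290,170,420,290)),("side",s,(255,215,350,285))):
    c=im[y0:y1,x0:x1].astype(int);h=cv2.cvtColor(im[y0:y1,x0:x1],cv2.COLOR_BGR2HSV)
    print(n,"org",[( (q[0]+x0,q[1]+y0),st[4]) for q,st in blobs((h[...,1]>150)&(h[...,0]<20))])
    m=(c.max(2)<45)
    for q,st in blobs(m):
        print(n,"dark",(q[0]+x0,q[1]+y0),[st[0]+x0,st[1]+y0]+st[2:])
E
```

```text
top org [((401.8, 176.6), 140), ((293.0, 181.1), 85), ((334.3, 224.1), 277)]
top dark (384.2, 243.4) [376, 228, 17, 32, 151]
side org [((298.9, 217.4), 61), ((298.4, 239.5), 225)]
side dark (314.1, 247.0) [300, 243, 31, 9, 97]
```

View pics/c1.png

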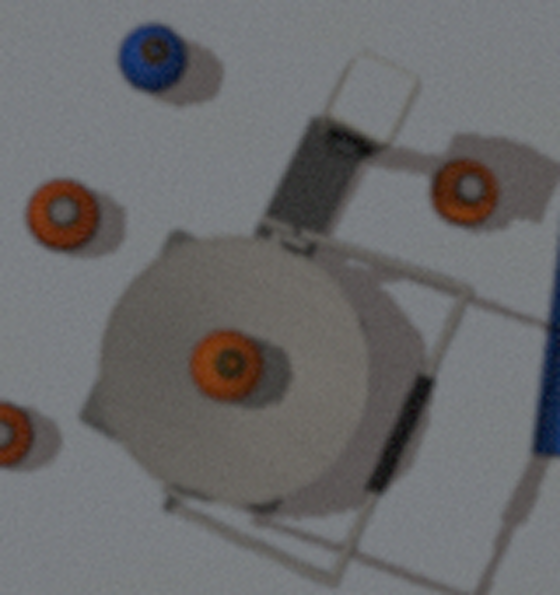

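View pics/c2.png

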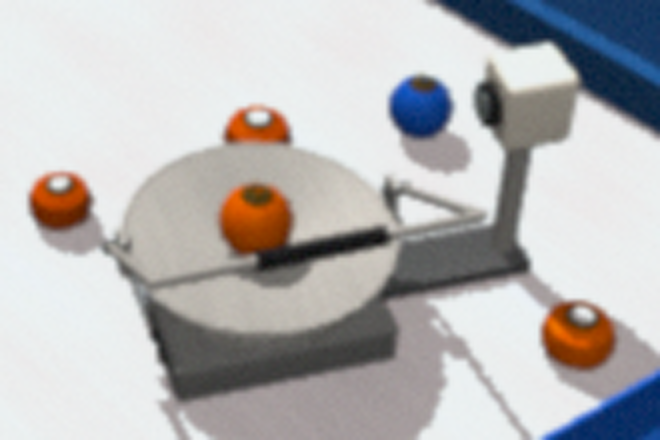

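Top crop: fruit in the dish middle, ears at about (319,263) and (353,188), bar at (384,243), handle leaning out to the right (-y). The side crop agrees: only this fruit sits in the dish.

```bash
python3 - <<'E'
from h import *
bar,e=tri((384.2,243.4),(314.1,247.0));print("bar",bar.round(4),e)
fr,e=tri((334.3,224.1),(298.4,239.5));print("fruit tri",fr.round(4),e, "onz",onz("top",(334.3,224.1),.084).round(4))
# bar direction via PCA
t=cv2.imread("pics/top0.png");ys,xs=np.nonzero(t[170:290,290:420].max(2)<45);P=np.array([onz("top",(x+290,y+170),bar[2])[:2] for x,y in zip(xs,ys)])
w,v=np.linalg.eigh(np.cov(P.T));d=v[:,1]*np.sign(v[0,1]);L=(P@d);print("dir",d,np.degrees(np.arctan2(d[1],d[0])),"len",np.ptp(L),"mean",P.mean(0))
A=onz("top",(319.1,263.7),.1);B=onz("top",(353.5,189.5),.1);print("ears",A,B,(A+B)/2,np.linalg.norm(B-A),np.degrees(np.arctan2(*(B-A)[1::-1])))
# rim ellipse: bright-ish dish disc by contour
h=cv2.cvtColor(t,cv2.COLOR_BGR2HSV)
print("sensor top",onz("top",(270+370/3.5,120+100/3.5),.19))
yaw=np.arctan2(d[1],d[0]);ny=np.array([np.sin(yaw),-np.cos(yaw)]) # -y dish
for name,c in(("ear",(A+B)[:2]/2),("fruit",fr[:2])):
    print(name,"bar offset along -y",(bar[:2]-c)@ny,"along x",(bar[:2]-c)@d,"h",bar[2]-.093)
R=Ro.from_quat(sense()["tool_rot"]).as_matrix();print(R.round(3))
E
```

```text
bar [ 0.4741 -0.2392  0.1669] 0.004250327266841557
fruit tri [ 0.5244 -0.1259  0.0828] 0.001330139103502497 onz [ 0.5249 -0.1262  0.084 ]
dir [0.98253595 0.18607284] 10.723687989285708 len 0.22393423831511683 mean [ 0.4801573  -0.23636355]
ears [ 0.42053132 -0.08726041  0.1       ] [ 0.61573804 -0.17297074  0.1       ] [ 0.51813468 -0.13011557  0.1       ] 0.2131945715244061 -23.705062385816824
sensor top [ 0.70578558 -0.21299186  0.19      ]
ear bar offset along -y 0.09899390807158354 along x -0.06360070354776107 h 0.07387380255212675
fruit bar offset along -y 0.10197955768588389 along x -0.07055962307338162 h 0.07387380255212675
[[-0.964  0.267 -0.001]
 [ 0.267  0.964 -0.002]
 [ 0.    -0.002 -1.   ]]
```

apply_moves --pt "-0.046 -0.033 -0.004 0 0 0 -1" --pt "-0.046 -0.033 -0.004 0 0 0 -1" --pt "-0.046 -0.033 -0.004 0 0 0 -1" --pt "-0.046 -0.033 -0.004 0 0 0 -1" --pt "-0.046 -0.033 -0.004 0 0 0 -1" --pt "-0.046 -0.033 -0.004 0 0 0 -1" --pt "-0.046 -0.033 -0.004 0 0 0 -1" --pt "-0.046 -0.033 -0.004 0 0 0 -1" --force 30

```text
t: 1.1
tcp_pos: [0.4516, 0.2482, 0.2632]
tool_rot: [0.135, 0.991, -0.0, -0.0]
force: [0.6, 0.6, -0.2]
finger_gap: 0.998
gripper_force: 0.0
```

apply_moves --pt "-0.017 -0.052 0 0 0 0 -1" --pt "-0.017 -0.052 0 0 0 0 -1" --pt "-0.017 -0.052 0 0 0 0 -1" --pt "-0.017 -0.052 0 0 0 0 -1" --pt "-0.017 -0.052 0 0 0 0 -1" --pt "-0.017 -0.052 0 0 0 0 -1" --pt "-0.017 -0.052 0 0 0 0.0 -1" --pt "0 0 0 0 0 0.148 -1"

```text
t: 2.1
tcp_pos: [0.469, -0.1368, 0.2631]
tool_rot: [0.212, 0.977, -0.001, 0.001]
force: [0.2, 1.7, 0.6]
finger_gap: 1.0
gripper_force: 0.0
```

```bash
cat >> h.py <<'E'
def go(target,yaw):
    s=sense();R=Ro.from_quat(s["tool_rot"]).as_matrix();print("tcp",s["tcp_pos"].round(4),"q",s["q"].round(3),"gap",round(s["finger_gap"],3),"F",s["force"].round(1),"tq",s["ft_torque"].round(2))
    y=np.radians(yaw);W=np.array([[-np.cos(y),-np.sin(y),0],[-np.sin(y),np.cos(y),0],[0,0,-1]]).T
    W=np.c_[[-np.cos(y),-np.sin(y),0],[-np.sin(y),np.cos(y),0],[0,0,-1]]
    print("shift tool",(R.T@(np.array(target)-s["tcp_pos"])).round(4),"rotvec",Ro.from_matrix(R.T@W).as_rotvec().round(4))
E
python3 - <<'E'
from h import *
go([.4735,-.238,.24],-24)
E
```

```text
tcp [ 0.469  -0.1368  0.2631] q [-5.120e-01  3.020e-01  1.728e+00 -1.000e-03  1.111e+00 -1.656e+00] gap 1.0 F [0.2 1.7 0.6] tq [ 0.04 -0.   -0.03]
shift tool [-0.046  -0.0902  0.0233] rotvec [-0.0009  0.0012 -0.0083]
```

apply_moves --pt "-0.0115 -0.0225 0.006 0 0 -0.008 -0.1" --pt "-0.0115 -0.0225 0.006 0 0 0 -0.1" --pt "-0.0115 -0.0225 0.006 0 0 0 -0.1" --pt "-0.0115 -0.0225 0.006 0 0 0 -0.1" --pt "0 0 0 0 0 0 -0.1"

```text
t: 2.72
tcp_pos: [0.4746, -0.2351, 0.2386]
tool_rot: [0.205, 0.979, 0.0, -0.0]
force: [-1.2, 0.5, -0.6]
finger_gap: 0.556
gripper_force: 0.0
```

```bash
python3 - <<'E'
from h import *
s=snapshot("side");t=snapshot("top");go([.4735,-.238,.14],-24)
cv2.imwrite("pics/s1.png",np.hstack([cv2.resize(s[150:300,220:400,::-1],None,fx=2.2,fy=2.2),cv2.resize(t[130:280,270:450,::-1],None,fx=2.2,fy=2.2)]))
E
```

```text
tcp [ 0.4743 -0.2332  0.239 ] q [-0.669  0.389  1.664  0.     1.09  -1.829] gap 0.551 F [0.6 0.4 0.1] tq [ 0.01 -0.04  0.  ]
shift tool [-0.0013 -0.0048  0.099 ] rotvec [ 0.0008 -0.0012  0.0085]
```

View pics/s1.png

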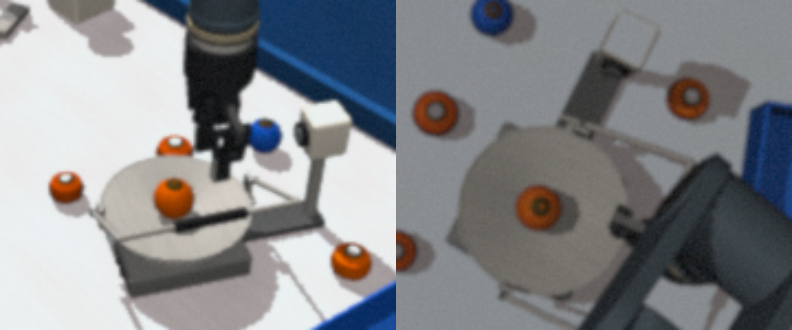

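The side crop shows the open fingers above the bar (tip about (320,230) full px). The fruit is still in the middle and nothing has been touched. Now descending so the fingers straddle the bar.

apply_moves --pt "0 -0.004 0.017 0 0 0.008 -0.1" --pt "0 0 0.017 0 0 0 -0.1" --pt "0 0 0.017 0 0 0 -0.1" --pt "0 0 0.017 0 0 0 -0.1" --pt "0 0 0.017 0 0 0 -0.1" --pt "0 0 0.014 0 0 0 -0.1" --pt "0 0 0 0 0 0 -0.1"

```text
t: 3.7
tcp_pos: [0.4725, -0.2362, 0.1395]
tool_rot: [0.207, 0.978, 0.001, -0.001]
force: [-0.8, -0.3, -0.6]
finger_gap: 0.551
gripper_force: 0.0
```

```bash
python3 - <<'E'
from h import *
s=snapshot("side");go([.4735,-.238,.14],-24)
print(proj("side",sense()["tcp_pos"]))
cv2.imwrite("pics/s2.png",cv2.resize(s[170:300,230:390,::-1],None,fx=4,fy=4,interpolation=cv2.INTER_CUBIC))
E
```

```text
tcp [ 0.473  -0.2367  0.1402] q [-0.675  0.532  1.759  0.     0.851 -1.829] gap 0.549 F [1.1 0.4 1.1] tq [ 0.03 -0.01 -0.01]
shift tool [-0.0009 -0.001   0.0002] rotvec [ 0.0003 -0.0007  0.0016]
[313.40155199 253.87119461]
```

View pics/s2.png

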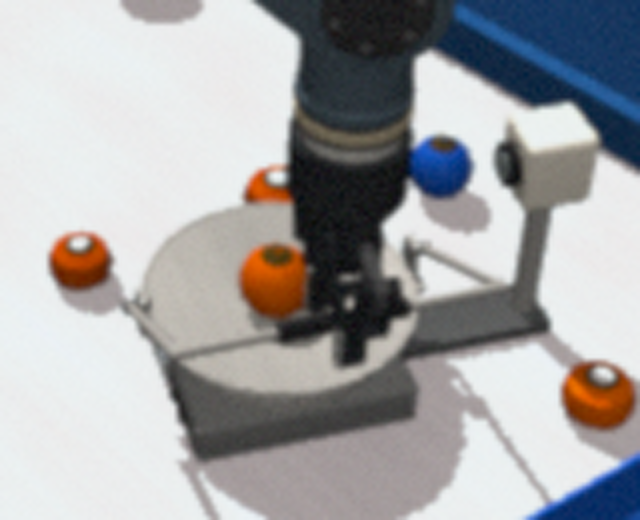

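The fingers straddle the bar: outer finger at about (317,257) full px, bar between them, fruit clear of both. I'll narrow the jaws without clamping and follow the arc.

apply_moves --pt "0 0 0 0 0 0 0.4" --pt "0 0 0 0 0 0 0.4" --pt "0 0.0065 -0.0103 0 0 0 0.4" --pt "0 0.0075 -0.0097 0 0 0 0.4" --pt "0 0.0082 -0.009 0 0 0 0.4" --pt "0 0.009 -0.0082 0 0 0 0.4" --pt "0 0.0097 -0.0075 0 0 0 0.4" --pt "0 0.0103 -0.0065 0 0 0 0.4"

```text
t: 4.75
tcp_pos: [0.4941, -0.1891, 0.1918]
tool_rot: [0.207, 0.978, 0.001, -0.0]
force: [-0.4, -1.9, 0.8]
finger_gap: 0.3
gripper_force: 0.5
```

```bash
python3 - <<'E'
from h import *
s=snapshot("side");go([.4735,-.238,.14],-24)
cv2.imwrite("pics/s3.png",cv2.resize(s[170:300,230:390,::-1],None,fx=4,fy=4,interpolation=cv2.INTER_CUBIC))
E
```

```text
tcp [ 0.4947 -0.1882  0.1924] q [-0.576  0.452  1.714  0.002  0.976 -1.731] gap 0.298 F [0.8 1.8 0.2] tq [-0.03 -0.02  0.04]
shift tool [-0.0008 -0.0542  0.0523] rotvec [0.0017 0.0002 0.0019]
```

View pics/s3.png

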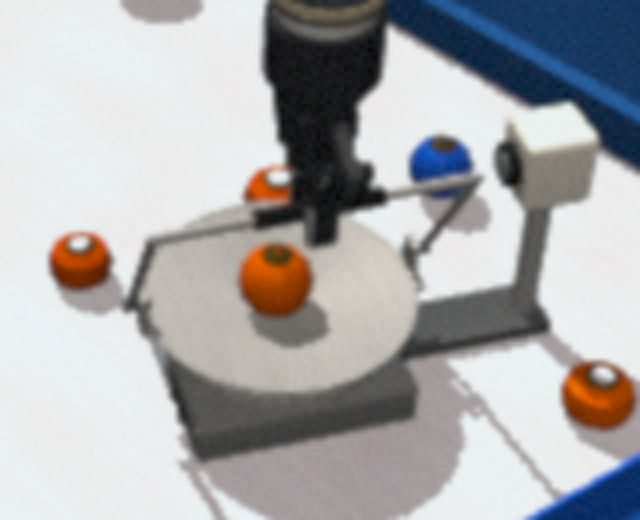

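The handle is about 60° up, with the bar at (300,220) between the fingers. The fruit has not moved. Continuing the arc.

apply_moves --pt "0 0.0108 -0.0057 0 0 0 0.4" --pt "0 0.0113 -0.0047 0 0 0 0.4" --pt "0 0.0117 -0.0036 0 0 0 0.4" --pt "0 0.0119 -0.0027 0 0 0 0.4" --pt "0 0.0121 -0.0016 0 0 0 0.4" --pt "0 0.0122 -0.0005 0 0 0 0.4" --pt "0 0.003 0 0 0 0 0.4" --pt "0 0 0 0 0 0 0.4"

```text
t: 5.8
tcp_pos: [0.5234, -0.1238, 0.2102]
tool_rot: [0.207, 0.978, -0.0, -0.0]
force: [-0.9, -2.4, -0.2]
finger_gap: 0.296
gripper_force: 1.2
```

```bash
python3 - <<'E'
from h import *
s=snapshot("side");t=snapshot("top");go([.5245,-.126,.214],-24)
for n,im,(x0,y0,x1,y1) in(("top",t,(290,170,420,290)),("side",s,(230,185,350,285))):
    h=cv2.cvtColor(im[y0:y1,x0:x1],cv2.COLOR_RGB2HSV)
    print(n,"org",[( (q[0]+x0,q[1]+y0),st[4]) for q,st in blobs((h[...,1]>150)&(h[...,0]<20))])
print(proj("side",[.5245,-.126,.084]),proj("side",[.5245,-.126,.233]))
cv2.imwrite("pics/s4.png",np.hstack([cv2.resize(x[:,:,::-1],None,fx=2.6,fy=2.6,interpolation=cv2.INTER_CUBIC) for x in(s[150:300,240:390],t[130:280,270:420])]))
E
```

```text
tcp [ 0.5233 -0.1241  0.2101] q [-0.441  0.438  1.674 -0.     1.029 -1.593] gap 0.299 F [-0.6 -2.5  0.7] tq [-0.31  0.12 -0.06]
shift tool [-0.0019 -0.0013 -0.0039] rotvec [-0.0004 -0.0003  0.0008]
top org [((401.9, 176.5), 144), ((292.9, 181.3), 84), ((330.1, 228.5), 62)]
side org [((298.8, 217.0), 67), ((249.6, 235.7), 124), ((298.3, 239.2), 232)]
[298.68387278 239.17320751] [300.4560186  199.04710074]
```

View pics/s4.png

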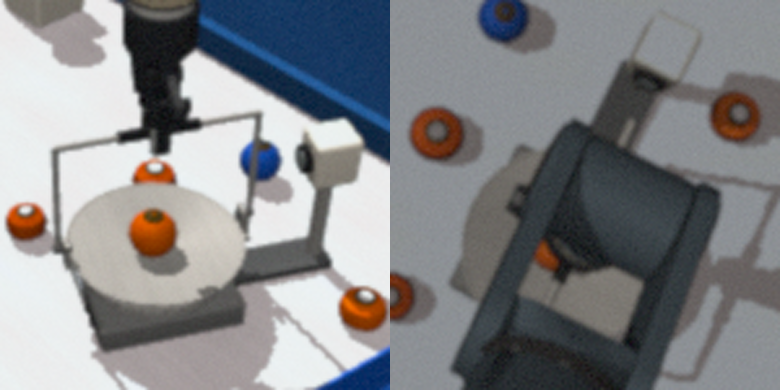

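The handle is upright: bar in the side view at about (301,200), against (300.5,199) expected. The fruit is at (298,239), which is the middle. Now I'll centre the jaws on the bar and clamp.

apply_moves --pt "-0.002 -0.0025 -0.002 0 0 0 0.4" --pt "0 -0.0025 -0.002 0 0 0 0.45" --pt "0 0 0 0 0 0 0.55" --pt "0 0 0 0 0 0 0.62" --pt "0 0 0 0 0 0 0.7" --pt "0 0 0 0 0 0 0.8" --pt "0 0 0 0 0 0 1" --pt "0 0 0 0 0 0 1" --force 40

```text
t: 6.9
tcp_pos: [0.5236, -0.1297, 0.2149]
tool_rot: [0.207, 0.978, -0.001, 0.001]
force: [-1.2, -3.6, 4.3]
finger_gap: 0.146
gripper_force: 39.0
```

```bash
python3 - <<'E'
from h import *
go([.5245,-.126,.214],-24);print(sense()["gripper_force"])
E
```

```text
tcp [ 0.5236 -0.1297  0.2149] q [-4.500e-01  4.340e-01  1.667e+00 -1.000e-03  1.040e+00 -1.602e+00] gap 0.146 F [-1.2 -3.6  4.3] tq [-0.63  0.36  0.01]
shift tool [0.0007 0.0037 0.0008] rotvec [-0.0008  0.0014  0.0013]
39.01562511920929
```

apply_moves --pt "0 -0.0008 -0.0005 0 0 0 1" --pt "0 0 0 0 0 0 1" --pt "0 0 0 0 0 0 1" --force 80

```text
t: 7.28
tcp_pos: [0.5232, -0.1299, 0.2149]
tool_rot: [0.207, 0.978, 0.0, 0.0]
force: [-0.9, -2.5, 4.5]
finger_gap: 0.133
gripper_force: 78.1
```

```bash
python3 - <<'E'
from h import *
go([.5245,-.126,.214],-24);print(sense()["gripper_force"])
E
```

```text
tcp [ 0.5232 -0.1299  0.2149] q [-0.451  0.433  1.667  0.     1.041 -1.604] gap 0.133 F [-0.9 -2.5  4.5] tq [-0.47  0.08  0.  ]
shift tool [0.0004 0.0041 0.0009] rotvec [0.0001 0.0005 0.001 ]
78.10673832893372
```

apply_moves --pt "0 0 -0.002 0 0 0 1" --pt "0 0 -0.003 0 0 0 1" --pt "0 0 -0.004 0 0 0 1" --pt "0 0 -0.004 0 0 0 1" --pt "0 0 -0.003 0 0 0 1" --pt "0 0 -0.002 0 0 0 1" --pt "0 0 0 0 0 0 1"

```text
t: 8.15
tcp_pos: [0.523, -0.1299, 0.2331]
tool_rot: [0.207, 0.978, -0.0, 0.0]
force: [1.4, 0.8, -6.2]
finger_gap: 0.137
gripper_force: 77.9
```

```bash
python3 - <<'E'
from h import *
s=snapshot("side");go([.5245,-.126,.300],-24)
h=cv2.cvtColor(s[185:285,230:350],cv2.COLOR_RGB2HSV)
print([((q[0]+230,q[1]+185),st[4]) for q,st in blobs((h[...,1]>150)&(h[...,0]<20))], proj("side",[.5245,-.126,.102]))
cv2.imwrite("pics/s5.png",cv2.resize(s[150:290,230:390,::-1],None,fx=4,fy=4,interpolation=cv2.INTER_CUBIC))
E
```

```text
tcp [ 0.5229 -0.1299  0.2329] q [-0.451  0.41   1.647  0.     1.084 -1.604] gap 0.136 F [-0.4 -0.4 -6.1] tq [ 0.01  0.01 -0.02]
shift tool [ 0.0001  0.0042 -0.0671] rotvec [0.     0.0001 0.001 ]
[((297.9, 232.8), 237), ((249.7, 235.6), 124)] [298.88333784 234.65678682]
```

View pics/s5.png

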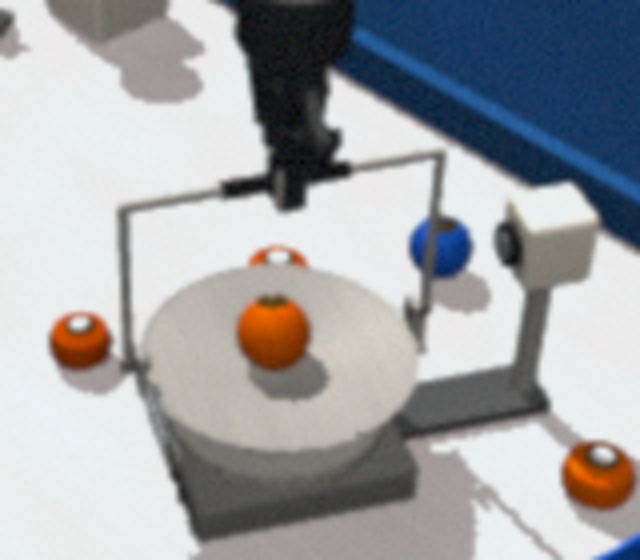

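The dish has lifted clear and looks level. The fruit is at (298,233), near the middle. Continuing straight up.

apply_moves --pt "0 0 -0.003 0 0 0 1" --pt "0 0 -0.007 0 0 0 1" --pt "0 0 -0.01 0 0 0 1" --pt "0 0 -0.012 0 0 0 1" --pt "0 0 -0.012 0 0 0 1" --pt "0 0 -0.01 0 0 0 1" --pt "0 0 -0.006 0 0 0 1" --pt "0 0 -0.003 0 0 0 1"

```text
t: 9.2
tcp_pos: [0.5229, -0.1298, 0.2962]
tool_rot: [0.207, 0.978, -0.0, 0.0]
force: [0.1, 0.2, -6.5]
finger_gap: 0.139
gripper_force: 77.9
```

```bash
python3 - <<'E'
from h import *
s=snapshot("side");go([.5245,-.126,.300],-24)
h=cv2.cvtColor(s[165:285,230:350],cv2.COLOR_RGB2HSV)
o=[((q[0]+230,q[1]+165),st[4]) for q,st in blobs((h[...,1]>150)&(h[...,0]<20))]
print(o, proj("side",[.5245,-.126,.164]))
for b,_ in o: print(onz("side",b,.165).round(4))
cv2.imwrite("pics/s6.png",cv2.resize(s[130:280,230:390,::-1],None,fx=4,fy=4,interpolation=cv2.INTER_CUBIC))
E
```

```text
tcp [ 0.523  -0.1299  0.2963] q [-0.451  0.337  1.567 -0.     1.237 -1.604] gap 0.137 F [ 1.  -0.1 -5.5] tq [-0.03 -0.   -0.  ]
shift tool [ 0.0002  0.0042 -0.0037] rotvec [-0.      0.0005  0.0011]
[((298.5, 216.3), 256), ((249.5, 235.7), 123)] [299.59999322 218.42979798]
[ 0.5277 -0.1179  0.165 ]
[ 0.3713 -0.093   0.165 ]
```

View pics/s6.png

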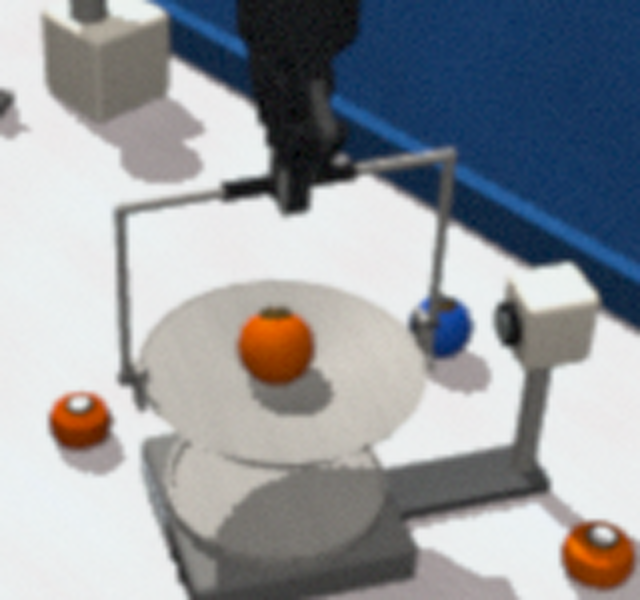

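The dish hangs about 8 cm up. The fruit is at (298.5,216.3), roughly 8 mm toward +y, so the dish may be slightly tilted. I'll check that with numbers: rim ellipse now against the saved one from the scale, plus the fruit again.

```bash
cat > rim.py <<'E'
from h import *
def rim(im,x0,y0,f,ctr):
    # radial steepest-gradient edge points near expected rim, RANSAC-free ellipse fit; im BGR crop scaled f
    g=cv2.GaussianBlur(im,(0,0),.5*f).astype(float).mean(2);pts=[]
    for a in np.radians(range(0,360,3)):
        r=np.arange(.8,1.2,.01);X=(ctr[0]+36*r*np.cos(a)-x0)*f;Y=(ctr[1]+23*r*np.sin(a)-y0)*f
        v=cv2.remap(g.astype(np.float32),X[None].astype(np.float32),Y[None].astype(np.float32),cv2.INTER_LINEAR)[0]
        d=np.abs(np.gradient(v));i=d[2:-2].argmax()+2
        if d[i]>1.5: pts.append([X[i]/f+x0,Y[i]/f+y0])
    p=np.array(pts,np.float32)
    for _ in range(6):
        e=cv2.fitEllipseDirect(p);t=np.radians(e[2]);q=(p-e[0])@np.array([[np.cos(t),-np.sin(t)],[np.sin(t),np.cos(t)]])
        rr=np.abs(np.hypot(q[:,0]/e[1][0]*2,q[:,1]/e[1][1]*2)-1);p=p[rr<max(.02,np.percentile(rr,85))] if rr.max()>.03 else p
    return np.round([*e[0],*e[1],e[2],len(p)],2)
def ideal(c,r=.103):
    P=np.array([proj("side",[c[0]+r*np.cos(a),c[1]+r*np.sin(a),c[2]]) for a in np.linspace(0,6.28,90)],np.float32)
    e=cv2.fitEllipseDirect(P);return np.round([*e[0],*e[1],e[2]],2)
E
python3 - <<'E'
from rim import *
a=cv2.imread("pics/side0.png");print("side0",rim(a,0,0,1,(300,244.5)),ideal([.5245,-.126,.079]))
s=snapshot("side")[:,:,::-1].copy();cv2.imwrite("pics/raw7.png",s)
print("now",rim(s,0,0,1,(301,222.5)),ideal([.5245,-.126,.160]))
h=cv2.cvtColor(s[165:285,265:350],cv2.COLOR_BGR2HSV)
for b,st in blobs((h[...,1]>150)&(h[...,0]<20)): print(b[0]+265,b[1]+165,st[4],onz("side",(b[0]+265,b[1]+165),.165).round(4))
E
```

```text
side0 [298.78 244.16  47.4   72.13  91.39  73.  ] [298.75 242.02  47.62  69.7   92.98]
now [298.98 222.96  46.62  74.06  90.43  72.  ] [299.67 221.17  46.79  72.81  92.62]
298.5 216.3 256 [ 0.5277 -0.1179  0.165 ]
```

The dish is level to within about 0.3° (minor axis 46.6 against 46.8 ideal), and the fruit is at rest on the flat floor. Turning slowly in the +wz direction, which brings joint 6 toward 0.

apply_moves --pt "0 0 0 0 0 0.01 1" --pt "0 0 0 0 0 0.03 1" --pt "0 0 0 0 0 0.05 1" --pt "0 0 0 0 0 0.06 1" --pt "0 0 0 0 0 0.06 1" --pt "0 0 0 0 0 0.06 1" --pt "0 0 0 0 0 0.06 1" --pt "0 0 0 0 0 0.06 1"

```text
t: 10.3
tcp_pos: [0.5228, -0.1298, 0.2955]
tool_rot: [0.394, 0.919, 0.0, -0.0]
force: [0.6, 0.0, -5.5]
finger_gap: 0.133
gripper_force: 77.9
```

```bash
cat > chk.py <<'E'
from rim import *
s=snapshot("side")[:,:,::-1].copy();go([.523,-.130,.2963],-24)
print("rim",rim(s,0,0,1,(300,222.5)))
h=cv2.cvtColor(s[165:285,265:350],cv2.COLOR_BGR2HSV)
for b,st in blobs((h[...,1]>150)&(h[...,0]<20)): print(b[0]+265,b[1]+165,st[4],onz("side",(b[0]+265,b[1]+165),.165).round(4))
E
python3 chk.py
```

```text
tcp [ 0.5228 -0.1298  0.2955] q [-0.451  0.338  1.568  0.     1.236 -1.21 ] gap 0.135 F [-0.7  1.  -6.2] tq [-0.01 -0.03 -0.05]
shift tool [-0.0003 -0.     -0.0008] rotvec [-1.000e-04 -7.000e-04 -3.932e-01]
rim [299.85 222.22  44.99  71.84  93.43  73.  ]
300.1 216.4 253 [ 0.5309 -0.1211  0.165 ]
```

apply_moves --pt "0 0 0 0 0 0.06 1" --pt "0 0 0 0 0 0.06 1" --pt "0 0 0 0 0 0.06 1" --pt "0 0 0 0 0 0.06 1" --pt "0 0 0 0 0 0.06 1" --pt "0 0 0 0 0 0.06 1" --pt "0 0 0 0 0 0.06 1" --pt "0 0 0 0 0 0.06 1"

```text
t: 11.35
tcp_pos: [0.5229, -0.1298, 0.2956]
tool_rot: [0.601, 0.799, -0.0, -0.0]
force: [1.0, -0.1, -6.8]
finger_gap: 0.134
gripper_force: 77.9
```

apply_moves --pt "0 0 0 0 0 0.06 1" --pt "0 0 0 0 0 0.06 1" --pt "0 0 0 0 0 0.06 1" --pt "0 0 0 0 0 0.06 1" --pt "0 0 0 0 0 0.06 1" --pt "0 0 0 0 0 0.06 1" --pt "0 0 0 0 0 0.06 1" --pt "0 0 0 0 0 0.06 1"

```text
t: 12.35
tcp_pos: [0.5228, -0.1298, 0.2956]
tool_rot: [0.774, 0.633, -0.0, -0.0]
force: [0.5, 0.4, -5.9]
finger_gap: 0.136
gripper_force: 77.9
```

apply_moves --pt "0 0 0 0 0 0.06 1" --pt "0 0 0 0 0 0.05 1" --pt "0 0 0 0 0 0.04 1" --pt "0 0 0 0 0 0.03 1" --pt "0 0 0 0 0 0.02 1" --pt "0 0 0 0 0 0.02 1" --pt "0 0 0 0 0 0 1" --pt "0 0 0 0 0 0 1"

```text
t: 13.35
tcp_pos: [0.5229, -0.1299, 0.2958]
tool_rot: [0.838, 0.545, -0.0, -0.0]
force: [0.0, 0.2, -6.3]
finger_gap: 0.132
gripper_force: 77.9
```

```bash
python3 chk.py; python3 - <<'E'
from h import *
t=snapshot("top");h=cv2.cvtColor(t[170:290,290:420],cv2.COLOR_RGB2HSV)
print([((q[0]+290,q[1]+170),st[4]) for q,st in blobs((h[...,1]>150)&(h[...,0]<20))],proj("top",[.523,-.13,.165]),proj("top",sense()["tcp_pos"]))
E
```

```text
tcp [ 0.523  -0.1299  0.2958] q [-0.451  0.338  1.568 -0.     1.236 -0.034] gap 0.134 F [-0.1 -0.4 -6.5] tq [ 0.06 -0.04 -0.02]
shift tool [-0.0001  0.0001 -0.0005] rotvec [-0.      0.     -1.5688]
rim [299.35 221.84  46.58  71.89  93.18  78.  ]
303.9 218.3 258 [ 0.5334 -0.1343  0.165 ]
[((401.7, 176.7), 141), ((293.0, 181.1), 86), ((336.7, 223.9), 29)] [339.25514526 222.9235723 ] [345.97636506 219.22574437]
```

The turn is complete (1.569 rad), with the dish level. The fruit rests on the flat floor about 11 mm from the handle axis, and the grip is steady, so I'm handing in.

```bash
python3 -c "
from station import *
print(sign_off())"
```

```text
the job is handed in; nothing more can be done
None
```

The job is handed in: I raised the handle upright, lifted the dish about 8 cm and turned it a quarter turn (1.57 rad), and the arm still holds it above the scale, level to within about 0.3° when measured just before the turn, with the fruit about 11 mm off centre on the dish's flat floor.

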